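Refit the return spring of an oven-door hinge

TASK

Take the tension spring out of its wooden rest and fit it to the oven-door hinge rail: first put the bent hook of its black end down through the slot of the steel tab, then stretch the spring and drop the eye of its red end over the brass post so that it stays stretched between tab and post, caught under the post's head. Feel for the slot gently rather than pressing hard on the tab, do not pull the spring out more than about 50 mm, and leave the other things where they are.

Things in the scene. Friction and masses are not known exactly. Their poses are not given: they have to be found in the camera images.
- bracket: dark steel hinge rail fixed flat on the worktop, 290 x 50 x 8 mm. Origin: centre of its underside; x along the rail from the slotted steel tab (near the -x end) towards the brass post (near the +x end), z up. Tab and post are clamped on it and do not move in use. In its middle a grey fin, 28 x 10 mm, 30 mm high, carries the coil of the hooked spring about level
- tab_mark (a point): point fixed to the rail, on its centre line, 36 mm above its underside, near the tab. The tab is adjustable: its slot's centre lies anywhere from 2 to 18 mm from this point along the rail's +x (towards the post): feel for it or see it. Tab: flat steel plate, 36 (x) x 36 (y) x 6 mm, top at this height, open below, on a riser at its -x side; in its middle a through slot 7 mm (x) x 14 mm (y)
- post_top (a point): centre of the top of the post's domed head, 46 mm above the rail's underside. Head 12 mm across, 3.5 mm high; below it an 8 mm neck from 36 to 42.5 mm above the rail's underside, standing on a 14 mm column whose top (36 mm) is the shoulder that carries the eye. 164 to 186 mm from the slot's centre
- spring: tension spring, 145 mm from hook leg to eye centre when free, about 0.11 kg, stiff in bending. Origin on the coil axis in the middle of the 46 mm long, 15 mm thick coil; x from the black hook end to the red eye end, z up as it lies in the rest
- black_plug (a point): centre of the solid black plug at the hook end, a place to grip: 30 mm long (along the spring), 14 mm wide, 16 mm high, on the coil axis. From it a 5 mm wire runs on outwards, away from the coil, and bends straight down 37 mm from the plug's centre
- red_plug (a point): centre of the solid red plug at the eye end, a place to grip: 30 mm long (along the spring), 14 mm wide, 16 mm high, on the coil axis; moves out as the spring stretches
- hook_tip (a point): round lower end of the 5 mm hook leg, 19.5 mm below the coil axis and 37 mm from the black plug's centre along the spring. When fully hooked the horizontal wire lies on the tab, with the coil axis 2.5 mm above the tab's top
- eye_center (a point): centre of the closed round eye at the red end, lying level on the coil axis, inner diameter 18 mm, wire 4 mm thick; 32 mm beyond the centre of the red plug
- spring_eye (a joint): stretch of the spring in m: 0 at free length; it opens only beyond 5 N and then needs 0.18 N more for each mm (about 12 N at 40 mm). It may be pulled out to 50 mm
- rest: fixed wooden rest block, 28 mm (x) x 56 mm (y) x 44 mm high, origin at the centre of its underside; a groove 18 mm wide and 8 mm deep along x holds the middle of the coil, the coil axis 43.5 mm above the worktop; both plugs stick out freely at its ends
- flip_phone: bystander: black flip phone lying shut, 46 x 95 x 19 mm, at the right behind the work
- lid_red: bystander: porcelain jar lid with red flowers, 156 mm across, 66 mm high, lying on the worktop behind the work
- cap: bystander: dark round burner cap, 75 mm across, 9 mm high, on the worktop
- pan_grate: bystander: round enamelled pan support, 197 mm across, 39 mm high, right of the work

How it is judged (in metres and radians):
On the way:
1. the hook leg is down through the tab's slot, the spring not yet stretched (less than 5 mm) (z of hook_tip in the frame of bracket below 0.027 m and x of hook_tip in the frame of bracket between -0.0995 and -0.0755 m and y of hook_tip in the frame of bracket between -0.008 and 0.008 m and value of joint spring_eye below 0.005 m), for 0.2 s.
At the end, for the whole second after the job is handed in: The hook leg hangs through the tab's slot (its tip at least 9 mm below the tab's top), the eye lies round the post's neck (eye centre within 8 mm of the post axis and at least 3.5 mm below the top of the head), the spring is stretched by more than 8 mm and at rest (z of hook_tip in the frame of bracket below 0.027 m and x of hook_tip in the frame of bracket between -0.0995 and -0.0755 m and y of hook_tip in the frame of bracket between -0.008 and 0.008 m and horizontal distance between eye_center and post_top below 0.008 m and z of eye_center in the frame of post_top below -0.0035 m and value of joint spring_eye above 0.008 m and linear speed of spring below 0.02 m/s); the robot touches nothing.
It fails at once if spring pressed on the tab or elsewhere on the hinge rail with more than 25 N while it is not stretched (less than 3 mm) (value of joint spring_eye below 0.003 m and contact force between spring and bracket above 25 N).
It fails at once if spring pressed, jammed or pulled against the hinge rail, its tab and post with more than 40 N, all its contacts there added up (contact force between spring and bracket above 40 N).
It fails at once if spring pulled out more than 52 mm (value of joint spring_eye above 0.052 m).
It fails at once if a bystander moved more than 30 mm (distance of any of flip_phone, lid_red, cap, pan_grate from where it was at the start of the episode above 0.03 m).
It also fails if it takes over 64 s, if anything falls off the work surface, if the arm or the gripper's body presses on something with over 40 N, if the wrist force passes 120 N, or if a joint passes its speed limit or range.

ROBOT

A 7-joint arm with a two-finger parallel gripper is mounted at the origin on a cart in front of the work surface, level with it; the furniture and walls round the work are solid. World frame = base frame: x ahead of the robot, y to its left, z up, the work surface at z = 0. Lengths are in m, angles in degrees, forces in N, time in s.
With the tool pointing down it reaches from about 0.35 to 0.775 m from the base axis. Payload 3.1 kg.
Tool frame: the origin (TCP) lies on the centre line of the jaws, within the pads' length; the fingertips stand 17 mm ahead of it and the grasp point (between the pads) lies 2 mm behind it (robot.tip_reach is the distance from the TCP to the fingertips, in m); z points along the fingers, y is the direction in which the jaws open and shut (so a half turn about z gives the same grasp; the last joint's range is limited). The gripper opens to 85 mm and grips with 20 to 120 N. Pads are 22 mm wide; open, the fingers measure 114 mm over their backs; the gripper's body (76 mm by 85 mm) begins 54 mm behind the grasp point. The pads swing forward as they close: fully open they stand 13 mm farther back than shut.
Start: joints at [63.959, 17.813, 0.802, 86.603, -0.252, 75.585, -1.558], TCP at [0.221, -0.504, 0.248] pointing down, gripper open.
Joint ranges: [-154.91, 154.91], [-16.99, 109.72], [-72.82, 74.43], [7.12, 147.25], [-82.49, 262.49], [11.32, 116.49], [-174.64, 174.64]. Speed limits (degrees/s): [159.86, 159.86, 180, 180, 180, 180, 180].

INTERFACE

Orientations are given as [roll, pitch, yaw] about the fixed x, y, z axes, in that order (R = Rz(yaw) Ry(pitch) Rx(roll)).
In Python, from station import robot, fingers, vision, workorder, recognise gives the robot as it stands. Calls block until the motion is done:
- robot.move_to(position, orientation): joint-space move of the TCP to a pose.
- robot.line_to(position, orientation=None, velocity=0.15, f_stop=None): straight line of the TCP; orientation=None keeps the orientation; velocity is the mean speed in m/s. With f_stop (N) it stops when the force on the tool has changed by that much, and returns True; else False.
- robot.move_j(angles): joint-space move.
- fingers.gripper_to(opening, force=None): opening from 0.0 (shut) to 1.0 (fully open); force is the grip in N (None keeps the last); returns when the fingers have stopped.
- robot.pause(seconds).
- robot.inverse_kinematics(position, orientation): joint angles nearest the present ones, or None.
- vision.grab_frame(name): name is "side" or "top"; returns the picture (420x560x3 uint8, red, green, blue); there is no depth.
- vision.calibration(name): a dict with "mtx" (3x3 intrinsics, pixels), "k1" (the pictures are not rectified: a ray, as slopes to the right and down, at radius r is drawn at 1 + k1 r^2 times it, then the intrinsics apply), "extrinsics" (4x4, takes a point from world to camera coordinates). Camera axes: x right, y up, looking along -z (the intrinsics and any distortion apply to the point x, -y, -z); pixel columns grow to the right and rows downward; lengths in m; the calibration is good to about 2 mm. A picture is of the moment at which its call begins. calibration takes no time and is no camera call.
A pose or a line that the arm cannot do raises robot.PlanningError and nothing moves.
- workorder.close_job(): hands the job in, once; it reports no verdict.
Trained networks look in the newest picture that a camera, given by its name, has taken for a name from the list of things; names that differ only in an ending like _2 or _b are one class to them, and where a whole thing is asked for, a point or a joint stands for the part that bears it (a point fixed in the world has none). Each returns a list of dicts, best first, with "p" (0 to 1); they miss things now and then, are a little off and sometimes report something else, mostly with a low value. They report only what shows in the picture. A call takes as long as a camera call.
- recognise(label, camera): "rect" ([centre column, centre row, width, height] in pixels, round what is visible of it).
Readings, each from a call of its own:
- robot.current_time_s(): time.
- robot.current_joint_positions(): joint angles.
- robot.current_dq(): joint speeds.
- robot.current_joint_torque(): joint torques, N m.
- robot.current_tool_pos(): TCP position.
- robot.current_eef_rot(): TCP orientation.
- robot.current_contact_force(): force on the tool from outside, world axes, zero at the start.
- robot.current_torque(): the same for the moment, N m.
- robot.current_finger_gap(): opening from 0.0 (shut) to 1.0 (fully open).
Only numpy, scipy, OpenCV 4.12 (cv2) and the standard library are available. Lean on these libraries where they do the work, as an engineer would, in place of code of your own. Each camera call takes 0.05 s, during which the arm holds its last target.

## Working session

There is one attempt and no reset: what is moved stays moved. The work goes in short steps, each a Python script; the robot and the scene stay as the last script left them, time stands still between calls to the robot, and variables do not carry over. Pictures are saved under pics/ and viewed, and the job is handed in when it is done.

```bash
ls; mkdir -p pics; python3 - <<'E'
from station import robot, fingers, vision, workorder, recognise
import cv2
for n in ("side","top"):
    im=vision.grab_frame(n); cv2.imwrite(f"pics/{n}0.png",im[:,:,::-1])
    c=vision.calibration(n); print(n,c["mtx"],c["k1"],c["extrinsics"])
    for l in ["bracket","spring","black_plug","red_plug","hook_tip","eye_center","rest","post_top","tab_mark","cap","flip_phone","lid_red","pan_grate"]:
        r=recognise(l,n); print(l,[(round(d["p"],2),[round(float(x),1) for x in d["rect"]]) for d in r[:2]])
print(robot.current_time_s(),robot.current_tool_pos(),robot.current_eef_rot())
E
```

```text
pics
side [[447.23205271   0.         278.70811329]
 [  0.         447.23205271 206.52553819]
 [  0.           0.           1.        ]] -0.11810833816900494 [[-0.93926219 -0.34286235  0.01522996  0.48413845]
 [ 0.23574    -0.61228055  0.7546782  -0.24509327]
 [-0.24942573  0.712431    0.65591834 -0.98375118]
 [ 0.          0.          0.          1.        ]]
bracket [(0.86, [316.8, 236.3, 78.4, 69.1]), (0.35, [292.0, 284.0, 12.7, 17.6])]
spring [(0.8, [292.8, 302.3, 14.4, 53.6])]
black_plug [(0.64, [294.4, 307.0, 7.3, 57.4]), (0.33, [182.1, 296.2, 65.5, 59.3])]
red_plug [(0.68, [289.9, 284.2, 9.4, 15.4])]
hook_tip [(0.75, [291.1, 304.6, 6.5, 44.3])]
eye_center [(0.66, [290.2, 306.2, 8.5, 68.1])]
rest [(0.92, [295.1, 308.2, 27.9, 21.0])]
post_top [(0.57, [337.4, 213.1, 18.1, 15.6])]
tab_mark [(0.56, [314.9, 236.5, 78.5, 71.3])]
cap [(0.76, [225.7, 222.7, 28.0, 19.6]), (0.3, [315.4, 235.7, 72.9, 66.8])]
flip_phone [(0.7, [270.6, 172.6, 23.9, 23.1])]
lid_red [(0.98, [183.3, 297.1, 66.6, 55.9])]
pan_grate [(0.59, [347.1, 157.7, 61.2, 43.2])]
top [[507.70936331   0.         276.72392259
[... 477 characters left out ...]
, 21.3]), (0.57, [280.9, 256.8, 109.9, 43.6])]
red_plug [(0.39, [362.9, 171.9, 34.5, 24.1])]
hook_tip [(0.52, [175.9, 259.4, 56.9, 28.7])]
eye_center [(0.62, [191.5, 255.9, 12.4, 7.7])]
rest [(0.57, [178.5, 262.9, 17.8, 21.1]), (0.49, [195.2, 255.8, 20.9, 11.2])]
post_top [(0.5, [315.8, 264.2, 15.1, 15.9])]
tab_mark [(0.93, [282.9, 256.8, 114.0, 48.5]), (0.56, [191.6, 256.7, 15.7, 10.6])]
cap [(0.95, [261.3, 160.6, 27.2, 24.1]), (0.46, [177.2, 262.8, 44.9, 18.0])]
flip_phone [(0.83, [361.7, 173.1, 32.6, 26.3])]
lid_red [(0.98, [169.1, 169.7, 52.2, 61.2])]
pan_grate [(0.67, [421.8, 252.6, 76.3, 75.8])]
1.4 [ 0.22063591 -0.50379513  0.24827244] [-1.79995579e+02  3.94694454e-03  2.36533692e+01]
```

```bash
python3 - <<'E'
import cv2,numpy as np
t=cv2.imread("pics/top0.png"); s=cv2.imread("pics/side0.png")
cv2.imwrite("pics/top_all.png",t)
a=t[215:305,140:360]; cv2.imwrite("pics/top_z.png",cv2.resize(a,None,fx=3.6,fy=3.6,interpolation=cv2.INTER_CUBIC))
b=s[190:350,250:370]; cv2.imwrite("pics/side_z.png",cv2.resize(b,None,fx=3.7,fy=3.7,interpolation=cv2.INTER_CUBIC))
E
```

```text
(no output)
```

View pics/top_all.png

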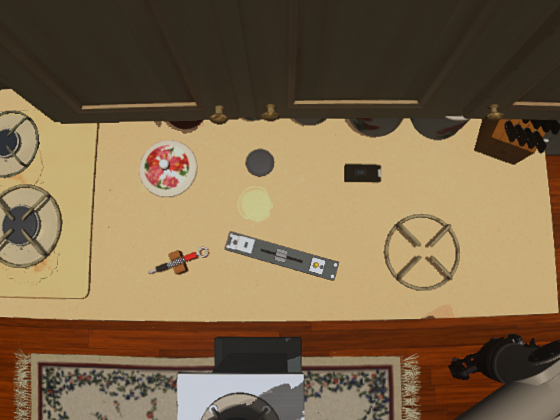

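View pics/top_z.png

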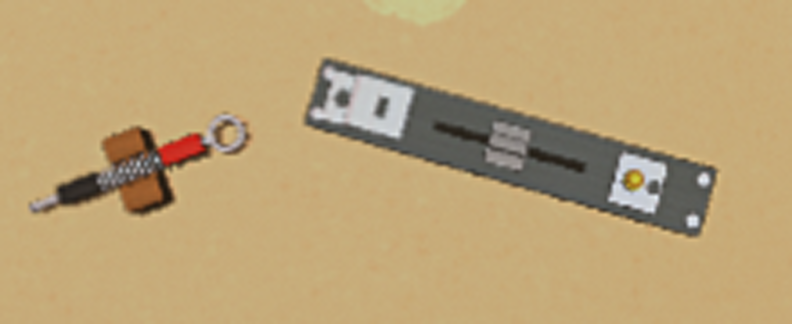

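View pics/side_z.png

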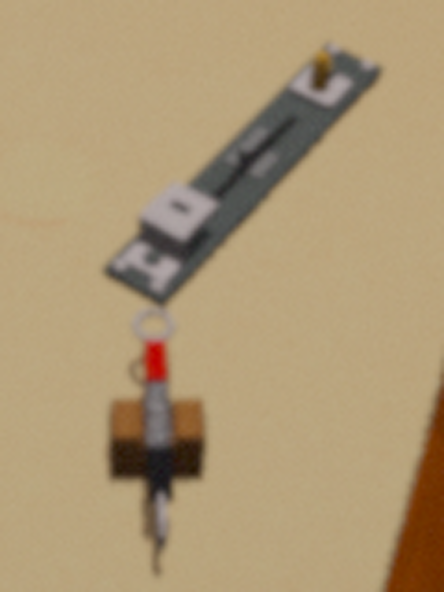

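View pics/side0.png

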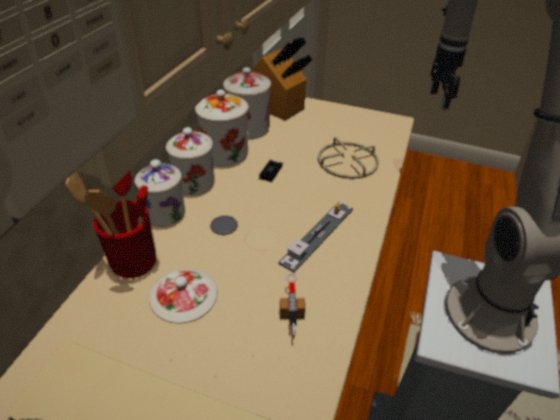

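The top view shows the spring with its hook at about (150,271) and its eye at (203,252). The rail's slot is near (245.6,244.2) and the brass post near (316,265). Next I'll zoom in for sub-pixel positions.

```bash
cat > h.py <<'E'
import numpy as np, cv2
from scipy.optimize import least_squares
from station import robot, fingers, vision, workorder, recognise
def proj(n,P):
    c=vision.calibration(n); p=c["extrinsics"]@np.append(P,1.0)
    u=np.array([p[0]/-p[2],-p[1]/-p[2]]); u=u*(1+c["k1"]*(u@u)); M=c["mtx"]
    return np.array([M[0,0]*u[0]+M[0,2],M[1,1]*u[1]+M[1,2]])
def plane(n,px,z):
    r=least_squares(lambda q: proj(n,[q[0],q[1],z])-px,[0.55,0.0]); return r.x
def tri(pt,ps):
    r=least_squares(lambda q: np.r_[proj("top",q)-pt,proj("side",q)-ps],[0.55,0,0.03]); return r.x, r.fun
def crop(n,c,w,h,f,name,im=None):
    im=vision.grab_frame(n) if im is None else im
    x0,y0=int(c[0]-w/2),int(c[1]-h/2)
    a=cv2.resize(im[y0:y0+h,x0:x0+w],None,fx=f,fy=f,interpolation=cv2.INTER_NEAREST)
    for i in range(0,w,5):
        cv2.putText(a,str(x0+i),(i*f,8),0,0.3,(255,0,255),1); cv2.line(a,(i*f,9),(i*f,14),(255,0,255),1)
    for i in range(0,h,5): cv2.putText(a,str(y0+i),(0,i*f+8),0,0.3,(255,0,255),1)
    cv2.imwrite("pics/"+name,a[:,:,::-1])
E
python3 - <<'E'
from h import *
t=cv2.imread("pics/top0.png")[:,:,::-1]; s=cv2.imread("pics/side0.png")[:,:,::-1]
crop("top",(178,262),74,50,10,"t_spring.png",t)
crop("top",(245,245),40,30,18,"t_tab.png",t)
crop("top",(318,265),40,30,18,"t_post.png",t)
crop("side",(293,305),44,80,7,"s_spring.png",s)
crop("side",(300,245),44,40,14,"s_tab.png",s)
crop("side",(338,214),40,36,15,"s_post.png",s)
for n,im in(("top",t),("side",s)):
    im=im.astype(int);r,g,b=im[...,0],im[...,1],im[...,2]
    for nm,m in (("red",(r>150)&(g<70)&(b<70)),("brass",(r>120)&(g>90)&(b<60))):
        x0,x1,y0,y1=(140,225,235,290) if n=="top" and nm=="red" else (300,330,250,280) if n=="top" else (275,310,270,340) if nm=="red" else (325,350,195,225)
        w=np.zeros_like(m);w[y0:y1,x0:x1]=m[y0:y1,x0:x1]
        ys,xs=np.nonzero(w);print(n,nm,len(xs),xs.mean(),ys.mean())
E
```

```text
top red 59 190.0 256.0
top brass 15 315.4 264.6666666666667
side red 41 291.5609756097561 287.1951219512195
side brass 6 337.0 205.5
```

View pics/t_spring.png

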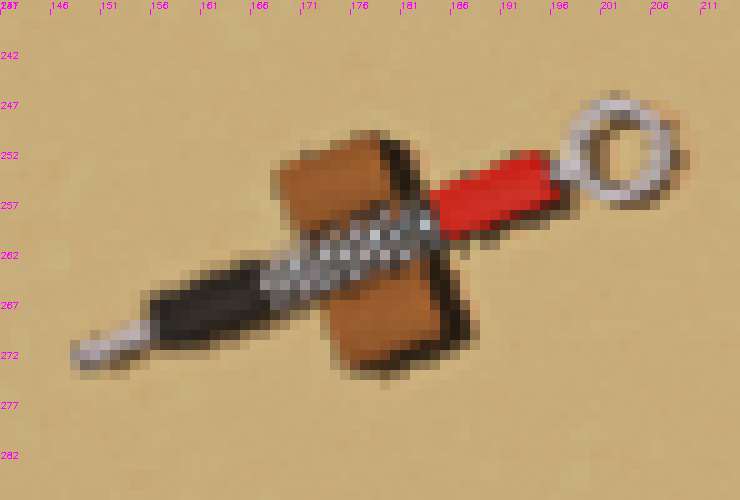

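View pics/t_tab.png

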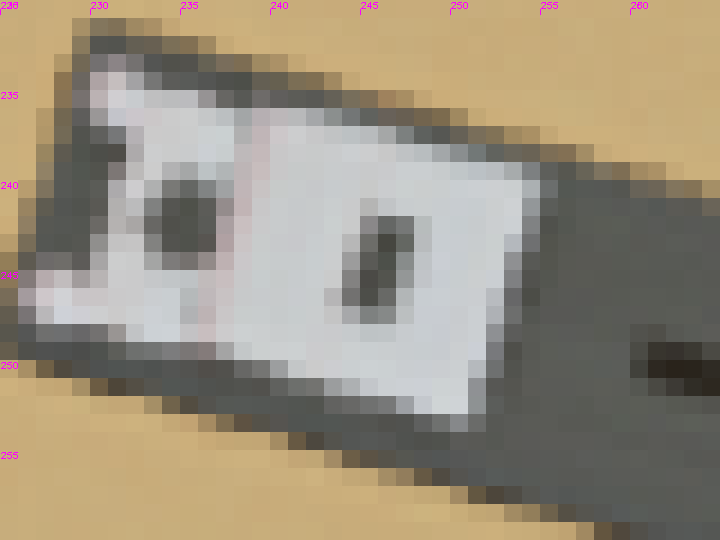

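View pics/t_post.png

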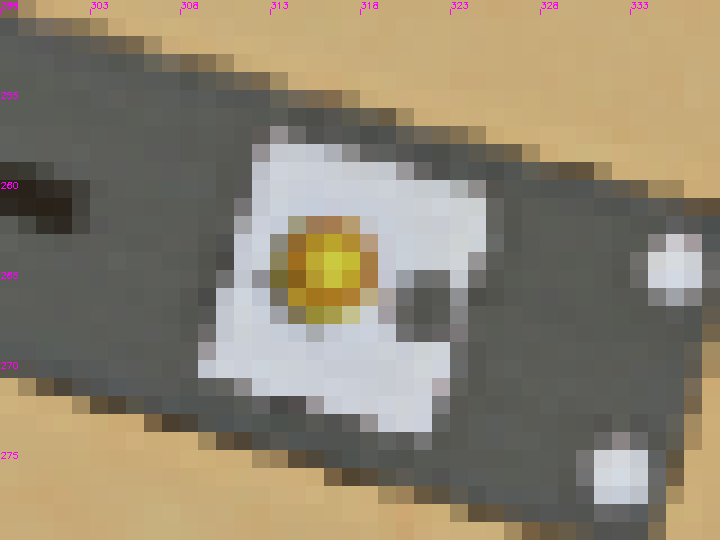

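View pics/s_spring.png

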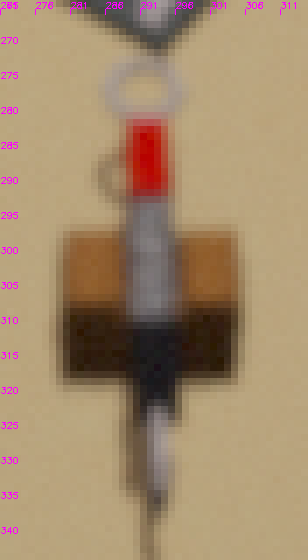

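View pics/s_tab.png

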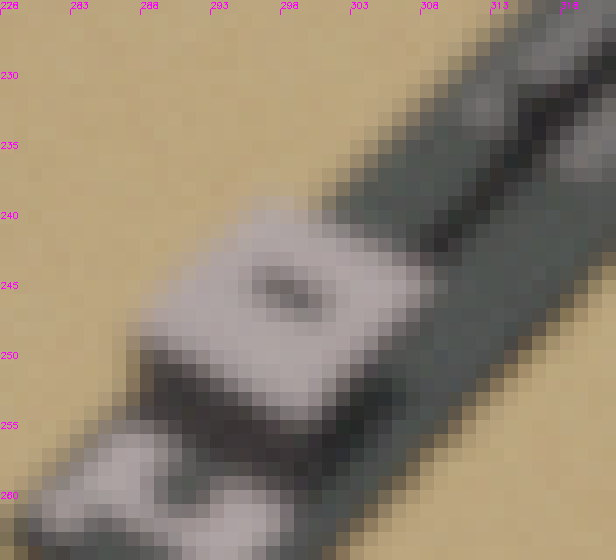

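View pics/s_post.png

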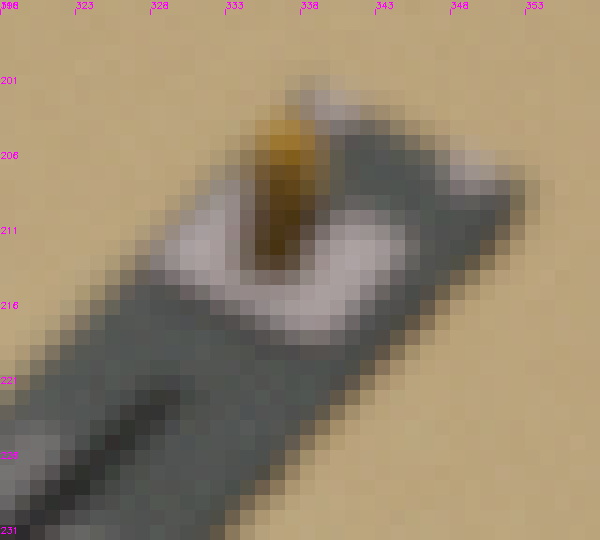

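```bash
python3 - <<'E'
from h import *
P=lambda n,p,z: plane(n,np.array(p),z)
for off in (0,0.5):
    o=np.array([off,off]); print("off",off)
    for nm,pt,ps,z in (("slot",(246,245),(298.5,245.4),.036),("head",(316,265),(337.3,205.3),.044),("red",(190.5,256.5),(292.0,287.7),.0465),("eye",(203.2,252.1),(291.5,276.5),.0435),("hookend",(149.3,272.2),None,.0435),("black",(161.8,267.4),None,.0475)):
        a=P("top",np.array(pt)-o,z)
        if ps is None: print(nm,a); continue
        b=P("side",np.array(ps)-o,z); q,f=tri(np.array(pt)-o,np.array(ps)-o)
        print(nm,a.round(4),b.round(4),q.round(4),f.round(2))
E
```

```text
off 0
slot [ 0.4703 -0.0185] [ 0.4716 -0.0192] [ 0.4708 -0.0184  0.0369] [-0.04 -0.23  0.23  0.05]
head [ 0.4187 -0.1911] [ 0.4186 -0.1902] [ 0.4187 -0.1911  0.0432] [-0.   -0.01  0.01  0.  ]
red [0.4415 0.1184] [0.4418 0.1185] [0.4417 0.1185 0.0464] [-0.01 -0.07  0.06  0.01]
eye [0.4526 0.0873] [0.4539 0.0862] [0.4531 0.0872 0.0448] [-0.04 -0.25  0.23  0.05]
hookend [0.40283549 0.22224403]
black [0.41460165 0.18980721]
off 0.5
slot [ 0.4715 -0.0172] [ 0.4732 -0.0204] [ 0.4718 -0.0174  0.0393] [-0.04 -0.24  0.23  0.05]
head [ 0.4199 -0.1899] [ 0.4204 -0.1918] [ 0.4199 -0.1898  0.0457] [-0.01 -0.04  0.04  0.01]
red [0.4428 0.1197] [0.4433 0.1176] [0.4427 0.1193 0.0487] [-0.01 -0.04  0.04  0.01]
eye [0.4538 0.0886] [0.4555 0.0852] [0.4541 0.0881 0.0471] [-0.04 -0.23  0.21  0.05]
hookend [0.40407191 0.22355001]
black [0.41583637 0.19109908]
```

Both cameras agree if pixel edges are taken as integers. They put the slot at (0.4705,-0.0185), the post at (0.4187,-0.191) and the slot-to-post distance at 180 mm, which is within the 164–186 mm given. The spring's yaw is about -70°, with its black plug at (0.4155,0.190). I'll pick it up there.

```bash
python3 - <<'E'
from h import *
d=np.array([np.cos(np.radians(-70)),np.sin(np.radians(-70))])
red=np.array([.4416,.1184]); blk=red-.076*d; print(blk)
for y in (-70,110):
    print(y,robot.inverse_kinematics([*blk,.0415],[180,0,y]))
for y in (-106.7,73.3):
    for p in ((.4705-.037*.288,-.0185-.037*.958),(.4187+.03*.288,-.191+.03*.958)):
        print(y,robot.inverse_kinematics([*p,.04],[180,0,y]))
E
```

```text
[0.41560647 0.18981664]
-70 [ 19.9440441   35.6953797  -61.66857282 113.98573042  39.2124846
  54.32915504 138.07812397]
110 [ 19.07811291  34.7995637  -60.17003752 114.00849568  37.95977011
  53.59922581 -40.83843047]
-106.7 [ 50.82557846  36.63393347 -61.69360694 113.15634894  39.97927429
  54.85036057 132.22599866]
-106.7 [ -29.46442379   35.45969323   64.59238916  117.19544833  -40.63060934
   53.58345381 -139.42047149]
73.3 [ 27.86716478  24.40305112 -28.78826541 113.87359404  16.16949981
  45.59927162 -26.88405776]
73.3 [ 37.37049849  22.82614401 -22.87024864 114.90730949  12.40553193
  44.57243943  -9.47974165]
```

```bash
python3 - <<'E'
from h import *
b=[.4156,.1898]; o=[180,0,110]
robot.move_to([*b,.14],o); fingers.gripper_to(0.6)
robot.line_to([*b,.0415],o,velocity=.1)
print(robot.current_time_s(),robot.current_tool_pos(),robot.current_contact_force(),fingers.gripper_to(0.0,force=60),robot.current_finger_gap(),robot.current_contact_force())
t=vision.grab_frame("top"); crop("top",(178,262),74,50,10,"t1.png",t)
robot.line_to([*b,.11],o,velocity=.12)
print(robot.current_finger_gap(),robot.current_contact_force(),robot.current_time_s())
t=vision.grab_frame("top"); crop("top",(178,262),90,60,8,"t2.png",t)
s=vision.grab_frame("side"); crop("side",(293,285),90,80,7,"s2.png",s)
E
```

```text
5.5417 [0.41612299 0.19022571 0.04206926] [-0.16076566 -0.02052099  0.10607762] False 0.14950567144823051 [-0.78332547 -0.43342598  3.30527758]
0.1512871991620659 [-0.36566692  0.4404093  -1.80659131] 6.7333
```

View pics/t2.png

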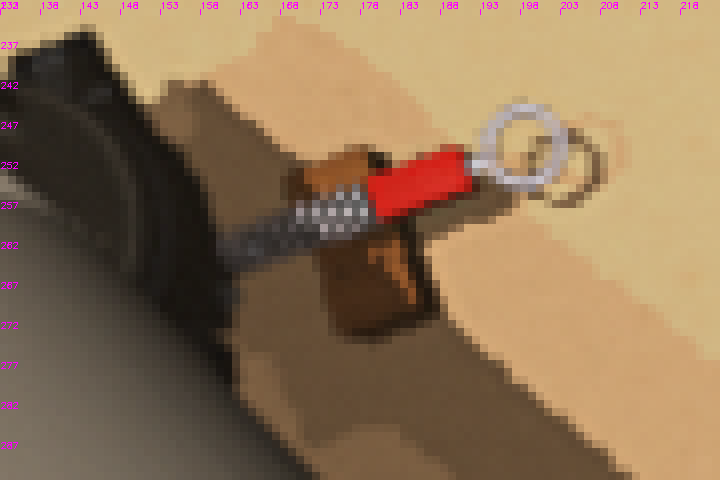

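View pics/s2.png

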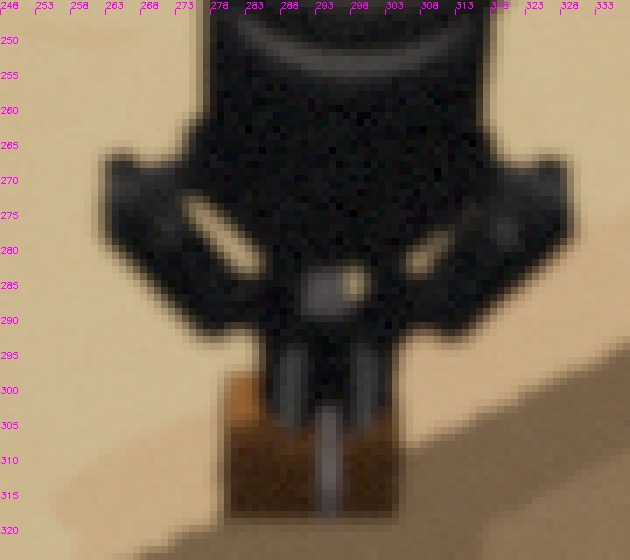

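```bash
python3 - <<'E'
from h import *
p=robot.current_tool_pos(); print(p,robot.current_eef_rot())
for z in (.108,.112,.116):
    e=plane("top",np.array([198.6,250.4]),z); r=plane("top",np.array([133+420/8,232+184/8]),z+.004)
    print(z,e,r,np.linalg.norm(e-p[:2]),np.linalg.norm(r-p[:2]),np.degrees(np.arctan2(*(e-p[:2])[::-1])),np.degrees(np.arctan2(*(r-p[:2])[::-1])))
t=proj("side",[*(p[:2]-.037*np.array([.342,-.94])),p[2]+.002-.0195]);print(t)
E
```

```text
[0.41481717 0.18922173 0.10901409] [-1.79871639e+02  4.56148540e-03  1.09998640e+02]
0.108 [0.4514456  0.08793898] [0.44041254 0.11816542] 0.1077025485872887 0.07552564559532204 -70.11771666455013 -70.19034937214361
0.112 [0.45111112 0.08725863] [0.44011424 0.11738056] 0.10822996877348132 0.07616492902225062 -70.40672250664244 -70.60156467353006
0.116 [0.45077664 0.08657828] [0.43981594 0.1165957 ] 0.1087601159045207 0.07680807029568847 -70.69291807508755 -71.00591401035098
[294.61978442 318.63573147]
```

The spring is held level. The predicted hook tip at (294.6,318.6) matches the one seen in the side view at (294.9,318.7). Now I'll carry it over the slot.

```bash
python3 - <<'E'
from h import *
o=[180,0,73.5]; b=np.array([.4600,-.0539])
robot.move_to([*b,.11],o)
robot.line_to([*b,.066],o,velocity=.12); robot.pause(.2)
p=robot.current_tool_pos(); print(p,robot.current_eef_rot(),robot.current_contact_force(),robot.current_time_s(),robot.current_finger_gap())
t=vision.grab_frame("top"); crop("top",(285,255),100,70,8,"t3.png",t)
s=vision.grab_frame("side"); crop("side",(310,235),80,70,9,"s3.png",s)
y=np.radians(robot.current_eef_rot()[2]+180-.2); d=np.array([np.cos(y),np.sin(y)])
tip=np.array([*(p[:2]-.037*d),p[2]+.002-.0195]); print(tip,proj("side",tip),proj("side",[*tip[:2],.036]))
E
```

```text
[ 0.46085224 -0.0536724   0.0668586 ] [ 1.79888159e+02 -1.53506038e-02  7.35242151e+01] [-0.42780872  0.31317185 -1.32647001] 8.525 0.15170894851538327
[ 0.47148533 -0.01823319  0.0493586 ] [298.65077984 241.84572072] [298.40400517 245.68523799]
```

View pics/t3.png

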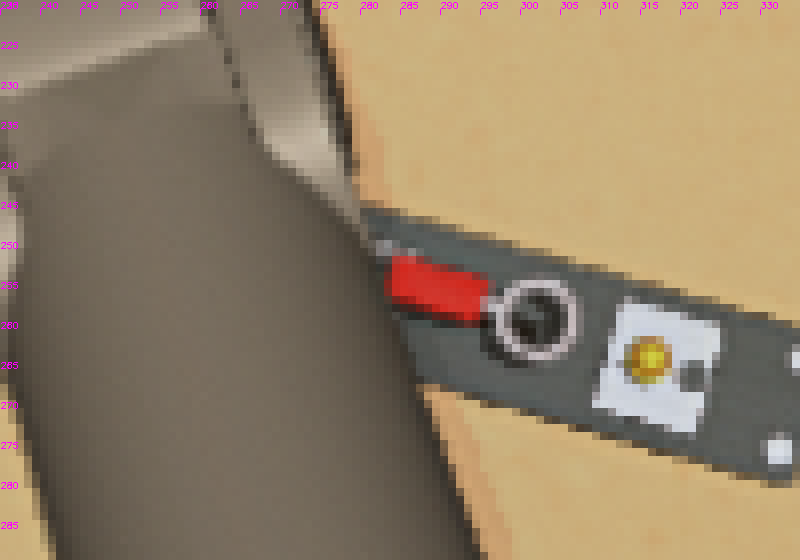

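View pics/s3.png

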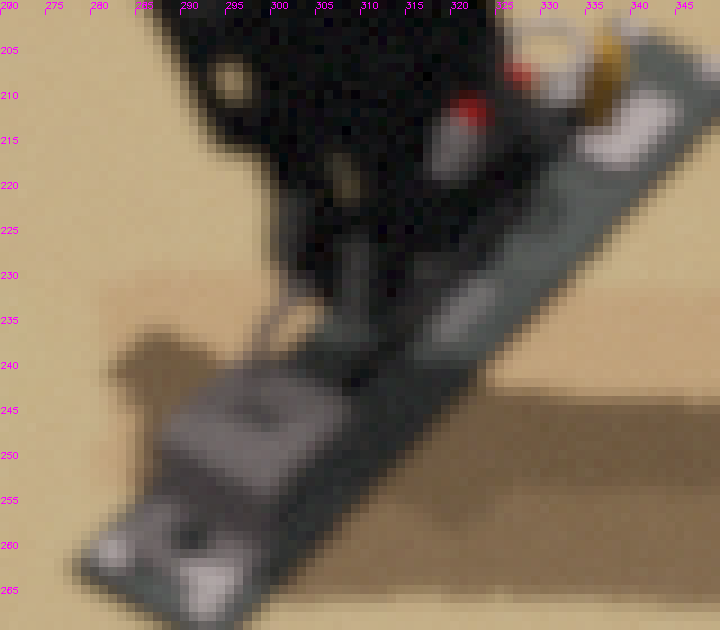

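```bash
cat >> h.py <<'E'
D=np.array([-.2874,-.9578]); L=np.array([.9578,-.2874])
def tip_now(dy=-.2):
    p=np.array(robot.current_tool_pos()); y=np.radians(robot.current_eef_rot()[2]+180+dy); d=np.array([np.cos(y),np.sin(y)])
    return np.array([*(p[:2]-.037*d),p[2]-.0175])
E
python3 - <<'E'
from h import *
o=[180,0,73.5]; b=np.array([.4592,-.0541])
robot.line_to([*b,.059],o,velocity=.05)
r=robot.line_to([*b,.039],o,velocity=.02,f_stop=3)
print(r,tip_now(),robot.current_tool_pos(),robot.current_contact_force(),robot.current_time_s())
s=vision.grab_frame("side"); crop("side",(310,235),80,70,9,"s4.png",s)
E
```

```text
False [ 0.47000657 -0.01862693  0.02161412] [ 0.45937518 -0.05406664  0.03911412] [-0.05912461 -1.01444269 -0.06325046] 10.0667
```

View pics/s4.png

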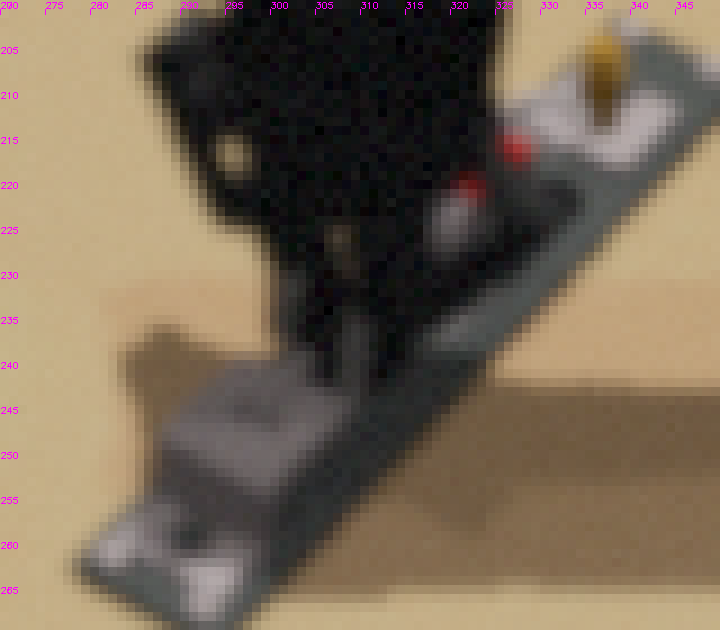

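It went down to tip z = 21.6 mm with no force, so it should be through the slot. I'll confirm with a gentle sideways check.

```bash
python3 - <<'E'
from h import *
o=[180,0,73.5]; b=np.array([.4592,-.0541])
t0=tip_now()
q=b+.005*D
r=robot.line_to([*q,.039],o,velocity=.015,f_stop=3)
t1=tip_now(); print(r,(t1-t0)[:2]@D*1e3,robot.current_contact_force())
robot.line_to([*(b+.0002*D),.039],o,velocity=.02)
t1=tip_now(); print((t1-t0)[:2]@D*1e3,robot.current_contact_force())
q=b-.004*D
r=robot.line_to([*q,.039],o,velocity=.015,f_stop=3)
t1=tip_now(); print(r,(t1-t0)[:2]@D*1e3,t1,robot.current_contact_force(),robot.current_time_s())
E
```

```text
True 1.3312175183364772 [ 0.85628769  0.78116653 -0.56180597]
0.4232752345880056 [ 0.3754306  -0.59706961 -2.22222138]
True -0.8226441580315331 [ 0.46923979 -0.01754486  0.02067553] [-0.51834841 -0.10038377 -1.78422544] 10.8917
```

```bash
python3 - <<'E'
from h import *
o=[180,0,73.5]; b=np.array([.4592,-.0541])+.0002*D
robot.line_to([*b,.039],o,velocity=.02)
r=robot.line_to([*b,.0368],o,velocity=.01,f_stop=4); print(r,tip_now())
robot.pause(.2)
fingers.gripper_to(0.4)
c=b+.0*D
robot.line_to([*b,.11],o,velocity=.1)
robot.line_to([b[0]-.0,b[1]+.16,.16],o,velocity=.3)
t=vision.grab_frame("top"); crop("top",(285,255),100,70,8,"t5.png",t)
s=vision.grab_frame("side"); crop("side",(320,230),80,70,9,"s5.png",s)
print(robot.current_time_s(),robot.current_contact_force())
E
```

```text
True [ 0.46996584 -0.01864901  0.01931432]
13.6667 [ 0.94576921 -0.4073675  -0.088061  ]
```

View pics/t5.png

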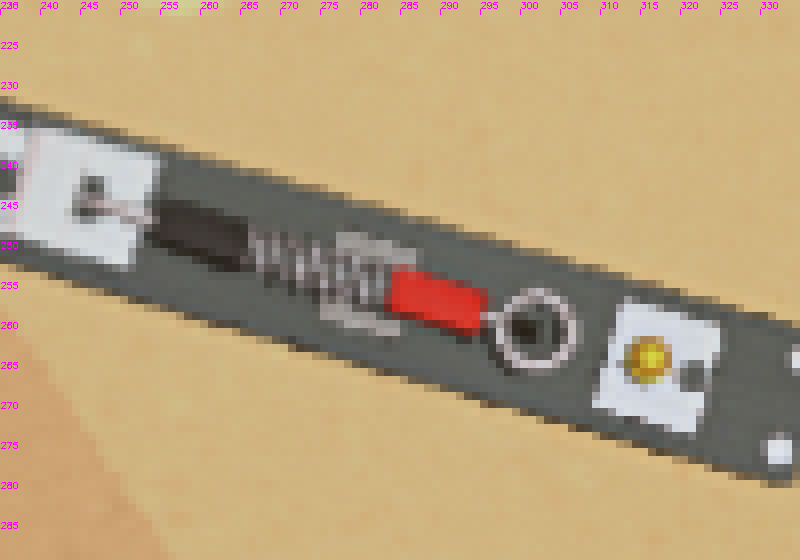

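View pics/s5.png

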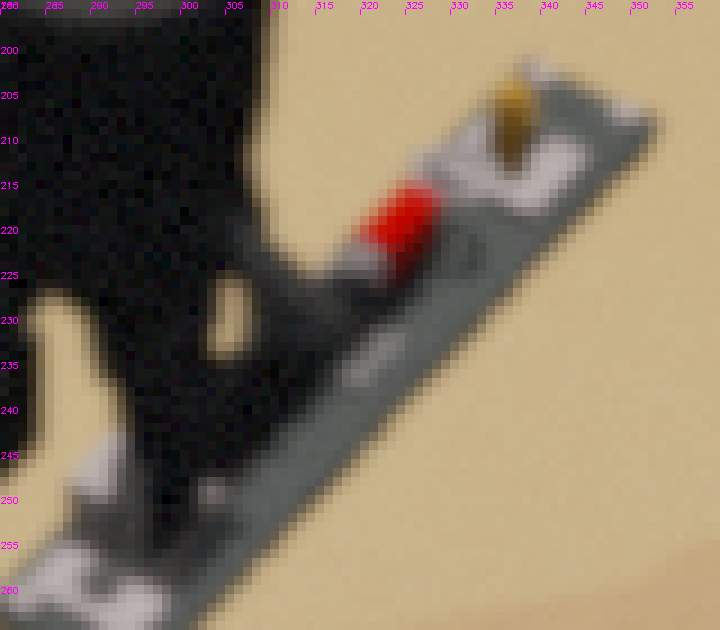

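The hook is seated in the slot at (246,245), with the coil on the fin, the red plug at (289.6,257.5) and the eye at (301.9,261.3).

```bash
python3 - <<'E'
from h import *
im=cv2.imread("pics/t5.png")[:,:,::-1].astype(int)
m=(im[...,0]>150)&(im[...,1]<80)&(im[...,2]<80); ys,xs=np.nonzero(m); px=np.array([235+(xs.mean()+.5)/8,220+(ys.mean()+.5)/8]); print(px)
r=plane("top",px,.0415); rt=plane("top",px,.0465); e=plane("top",np.array([301.9,261.25]),.0385); po=plane("top",np.array([235+651/8,220+359/8]),.044); sl=np.array([.4705,-.0185])
print(r,rt,e,po)
for a in (rt,e,po): print(np.linalg.norm(a-sl),(a-sl)@D,(a-sl)@L)
# predicted side view of red plug top centre
print(proj("side",[*r,.0465]),proj("side",[*r,.0385]))
print(robot.current_joint_positions())
E
```

```text
[289.58474576 257.44915254]
[ 0.43805638 -0.12648823] [ 0.43771388 -0.12643817] [ 0.42858356 -0.15680059] [ 0.41897546 -0.19202359]
0.11280770623707252 0.11280591179074162 -0.00038111642040970453
0.14451311369414824 0.144511086118553 -0.0003999799962055654
0.18101164434660758 0.1810090497363287 0.0005204730733652867
[323.95579576 217.87458632] [323.70282809 220.15184417]
[ 28.92156686  21.12284543 -54.64054589 104.79988508  19.10641326
  64.06470546 -49.14830335]
```

```bash
cat >> h.py <<'E'
from scipy.spatial.transform import Rotation as Rn
H=np.array([.4705,-.0185,.0385])
red0=np.array([.4378,-.1264,.0385]); post=np.array([.4188,-.1915])
d3=(red0-H)/np.linalg.norm(red0-H)
def pose(s,th,corr=np.zeros(3),lat=0.0):
    "grasp pose of the red plug: stretch s, tilt th (deg) about the hook, lateral shift lat"
    dd=np.r_[post-H[:2],0]; dd/=np.linalg.norm(dd)
    ax=np.cross(dd,[0,0,1]); Q=Rn.from_rotvec(np.radians(th)*ax)
    R=Q*Rn.from_euler('xyz',[180,0,73.3],degrees=True)
    g=H+Q.apply(dd)*(np.linalg.norm(red0-H)+s)+lat*ax
    return g+.002*R.apply([0,0,1])+corr, R.as_euler('xyz',degrees=True), g+Q.apply(dd)*.032
E
python3 - <<'E'
from h import *
for a in ((0,0),(8,4.5),(36,4.5),(36,0)):
    p,o,e=pose(a[0]/1e3,a[1]); print(a,p.round(4),o.round(2),e.round(4),robot.inverse_kinematics(p,o) is not None)
print(post)
p,o,e=pose(0,0)
robot.line_to([p[0],p[1],.13],o,velocity=.25)
robot.line_to([p[0],p[1],.06],o,velocity=.12)
r=robot.line_to(p,o,velocity=.05,f_stop=6); print(r,robot.current_tool_pos()-p,robot.current_contact_force())
fingers.gripper_to(0.0,force=110)
print(robot.current_finger_gap(),robot.current_tool_pos()-p,robot.current_contact_force(),robot.current_time_s())
E
```

```text
(0, 0) [ 0.4382 -0.1265  0.0365] [180.    0.   73.3] [ 0.4291 -0.1572  0.0385] True
(8, 4.5) [ 0.436 -0.134  0.046] [180.    4.5  73.3] [ 0.4269 -0.1644  0.0505] True
(36, 4.5) [ 0.428  -0.1607  0.0482] [180.    4.5  73.3] [ 0.4189 -0.1911  0.0527] True
(36, 0) [ 0.4279 -0.161   0.0365] [180.    0.   73.3] [ 0.4187 -0.1917  0.0385] True
[ 0.4188 -0.1915]
False [-8.22925109e-05  1.26246107e-04 -1.89635461e-04] [-1.27245156  0.30841948 -0.74241155]
0.1456513527555324 [ 3.01906549e-04 -7.31947721e-06  4.64455722e-04] [-1.74205435 -0.10395764  4.00352588] 16.4333
```

```bash
python3 - <<'E'
from h import *
for s,th,v in ((.006,4.5,.03),(.020,4.5,.03),(.036,4.7,.03)):
    p,o,e=pose(s,th); robot.line_to(p,o,velocity=v)
    print(s,(robot.current_tool_pos()-p).round(4),np.round(robot.current_contact_force(),1),robot.current_finger_gap())
    f=np.array(robot.current_contact_force())
    if np.linalg.norm(f)>22: break
robot.pause(.2)
print((robot.current_tool_pos()-p).round(4),robot.current_eef_rot(),robot.current_time_s())
t=vision.grab_frame("top"); crop("top",(300,255),80,60,9,"t6.png",t)
s=vision.grab_frame("side"); crop("side",(320,225),80,70,9,"s6.png",s)
e[:2]; print(e,proj("side",e),proj("top",e))
E
```

```text
0.006 [0.0013 0.0032 0.0001] [ 1.6  4.5 -1.5] 0.14007721491681943
0.02 [ 0.0016  0.0042 -0.    ] [ 2.6  6.1 -2.6] 0.14349306400132678
0.036 [ 0.0021  0.0056 -0.0002] [ 2.9  9.4 -3.9] 0.14036286894169467
[ 0.0022  0.0057 -0.0002] [179.87087883   4.24104034  73.51864864] 18.45
[ 0.4189207  -0.19109611  0.05331007] [337.61718495 202.43570288] [316.22969074 264.69485965]
```

View pics/t6.png

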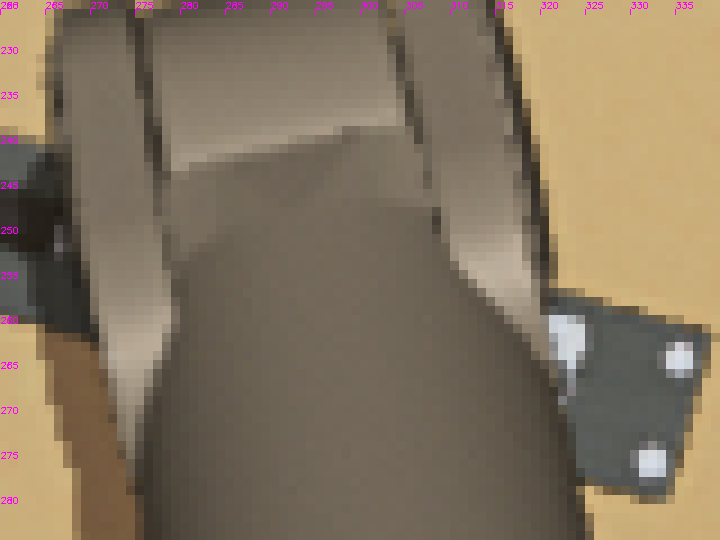

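View pics/s6.png

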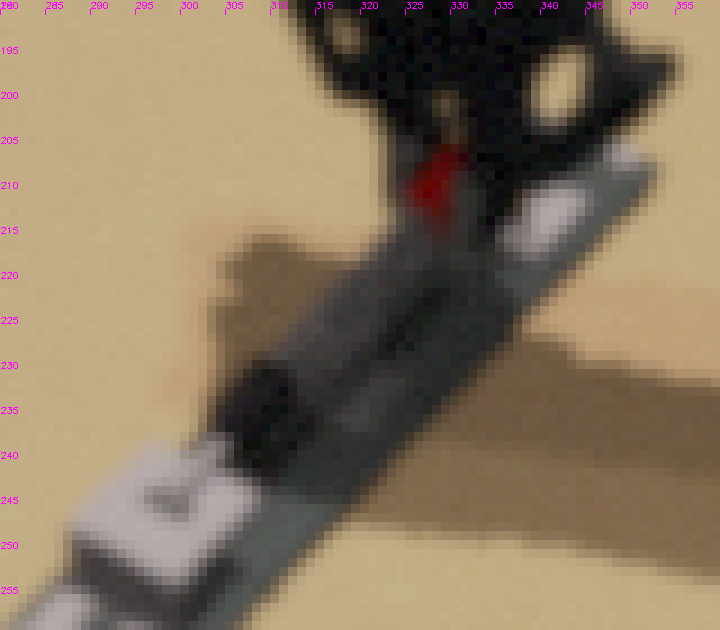

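```bash
cat >> h.py <<'E'
def eye_now():
    p=np.array(robot.current_tool_pos()); R=Rn.from_euler('xyz',robot.current_eef_rot(),degrees=True)
    return p-.002*R.apply([0,0,1])+.032*R.apply([-1,0,0])
E
python3 - <<'E'
from h import *
dd=(post-H[:2])/np.linalg.norm(post-H[:2]); ll=np.array([-dd[1],dd[0]])
c=np.zeros(3); s=.0365
c[:2]+=.0062*dd
for k in range(3):
    p,o,e=pose(s,4.9,c); robot.line_to(p,o,velocity=.03); robot.pause(.1)
    en=eye_now(); er=post+.0005*dd-en[:2]
    print((er@dd*1e3).round(2),(er@ll*1e3).round(2),en[2].round(4),np.round(robot.current_contact_force(),1),robot.current_finger_gap(),robot.current_eef_rot())
    if abs(er@dd)<.0006 and abs(er@ll)<.0006: break
    c[:2]+=er
np.save("c.npy",c); print(c,robot.current_time_s())
E
```

```text
1.06 -0.6 0.0535 [ 4.2 10.5 -3.1] 0.14623671569208838 [179.86084507   4.38729435  73.54383351]
0.14 -0.28 0.0536 [ 4.5 10.5 -3.1] 0.14234610114765706 [179.82570698   4.37270916  73.53614492]
[-0.00265254 -0.00678126  0.        ] 19.375
```

The tension of about 11.4 N matches a stretch of about 36 mm, so nothing has slipped. I'll lower the eye over the post, stopping on force.

```bash
python3 - <<'E'
from h import *
c=np.load("c.npy")
for th,v in ((3.2,.02),(1.5,.02),(0.2,.015)):
    p,o,e=pose(.0365,th,c); r=robot.line_to(p,o,velocity=v,f_stop=5)
    print(th,r,eye_now().round(4),np.round(robot.current_contact_force(),1),robot.current_eef_rot().round(2) if hasattr(robot.current_eef_rot(),'round') else robot.current_eef_rot())
    if r: break
print(robot.current_time_s())
s=vision.grab_frame("side"); crop("side",(330,215),60,50,12,"s7.png",s)
E
```

```text
3.2 False [ 0.4187 -0.1925  0.0482] [ 4.1 10.5 -2.9] [179.85   2.68  73.5 ]
1.5 False [ 0.4186 -0.1928  0.043 ] [ 4.4 10.9 -1.8] [179.85   0.99  73.49]
0.2 False [ 0.4186 -0.1928  0.039 ] [ 4.5 10.7 -1. ] [179.86  -0.3   73.5 ]
20.5
```

View pics/s7.png

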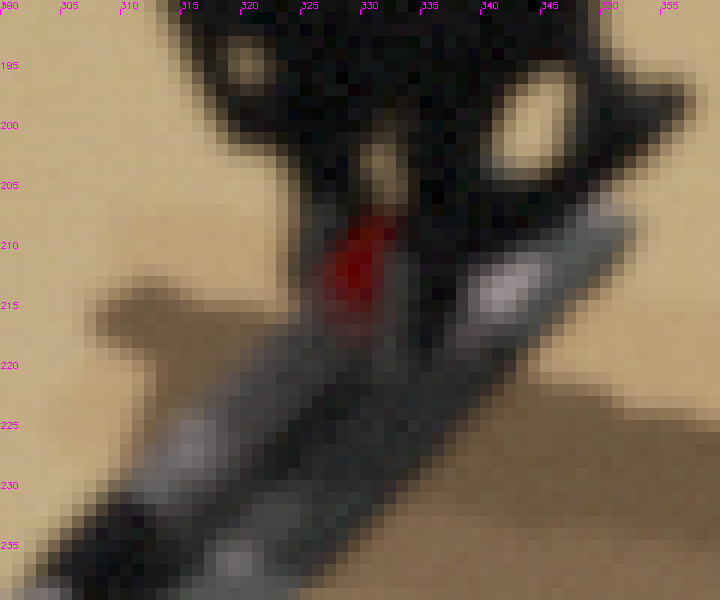

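It reached z = 39 mm unresisted. Now I'll ease off the pull; the force on the tool should vanish once the post takes the eye.

```bash
python3 - <<'E'
from h import *
c=np.load("c.npy"); dd=(post-H[:2])/np.linalg.norm(post-H[:2])
for ds in (0,.004,.008,.011,.0135):
    p,o,e=pose(.0365-ds,0.0,c); robot.line_to(p,o,velocity=.03); robot.pause(.05)
    en=eye_now(); f=np.array(robot.current_contact_force())
    print(ds,"eye-post along",((en[:2]-post)@dd*1e3).round(2),"z",en[2].round(4),"pull",(-f[:2]@dd).round(2),"fz",f[2].round(2))
print(robot.current_time_s())
E
```

```text
0 eye-post along 1.14 z 0.0385 pull 11.17 fz -2.01
0.004 eye-post along -2.24 z 0.0387 pull 10.26 fz -1.46
0.008 eye-post along -4.51 z 0.0392 pull 7.34 fz 3.33
0.011 eye-post along -4.77 z 0.0392 pull 5.49 fz 6.03
0.0135 eye-post along -4.91 z 0.0393 pull 0.82 fz 6.49
22.1167
```

The post took the load with the eye at -4.8 mm, where about -5 mm was expected. I'll release and check.

```bash
python3 - <<'E'
from h import *
c=np.load("c.npy")
for dz in (.001,):
    p,o,e=pose(.0365-.0138,0.0,c+[0,0,dz]); robot.line_to(p,o,velocity=.02); print(np.round(robot.current_contact_force(),1),eye_now()[2])
fingers.gripper_to(0.4); robot.pause(.1)
print(np.round(robot.current_contact_force(),1))
q=np.array(robot.current_tool_pos())
robot.line_to([q[0],q[1],.12],o,velocity=.1)
robot.line_to([q[0],q[1]+.25,.2],o,velocity=.35); robot.pause(.3)
t=vision.grab_frame("top"); crop("top",(290,255),100,70,8,"t8.png",t); cv2.imwrite("pics/top8.png",t[:,:,::-1])
s=vision.grab_frame("side"); crop("side",(325,220),70,60,11,"s8.png",s)
print(robot.current_time_s(),np.round(robot.current_contact_force(),1))
E
```

```text
[ 3.5 -1.2  0.4] 0.03965505244167629
[0.  0.2 0. ]
25.0833 [-0.  -0.7 -0.2]
```

View pics/t8.png

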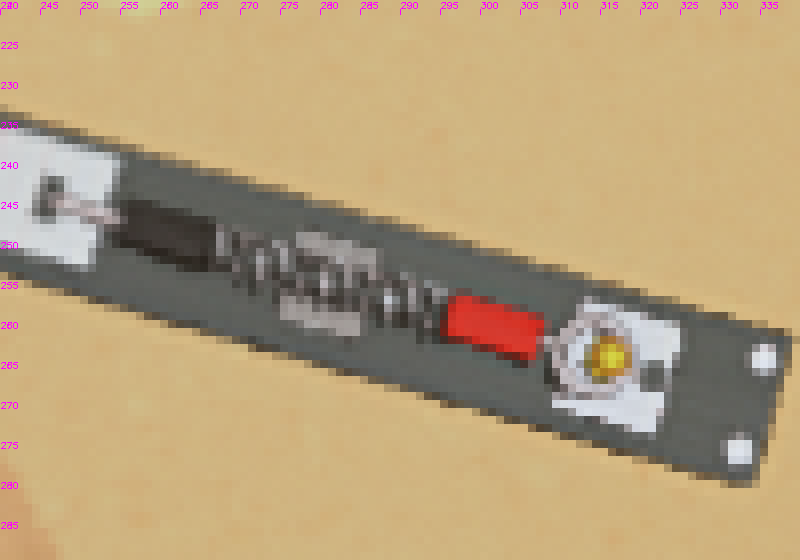

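View pics/s8.png

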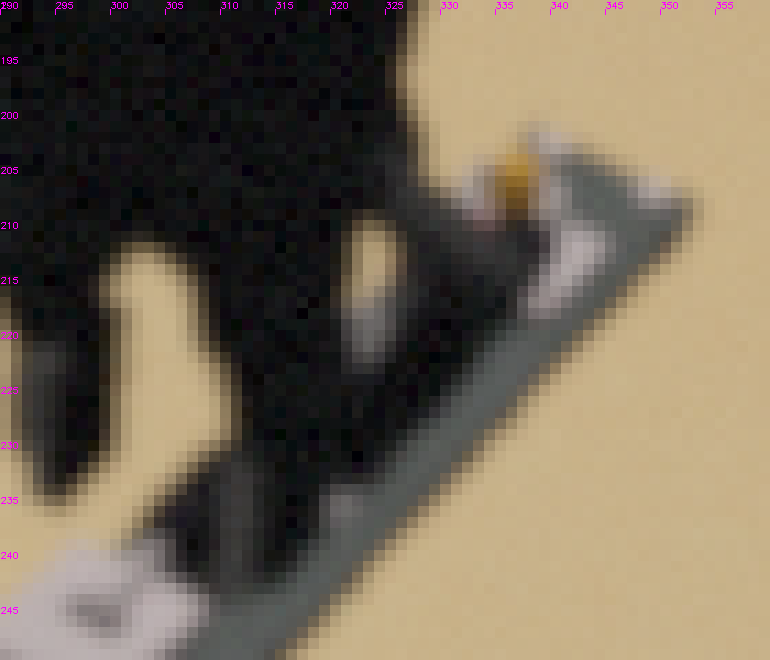

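View pics/top8.png

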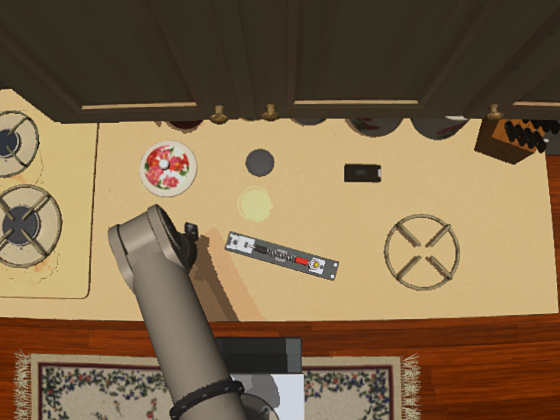

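The eye is round the post with the brass head above its outer rim at about (316,264). The hook is in the slot at (246,245), the coil is stretched, and the bystanders are where they were. Handing in.

```bash
python3 -c "
from h import *
print(workorder.close_job(),robot.current_time_s())"
```

```text
the job is handed in; nothing more can be done
the job is handed in; nothing more can be done
```

The spring is fitted between the tab and the post, and I handed the job in at about 25 s of the 64 s allowed; no verdict was reported.

- **Hook:** I lifted the spring from its rest by the black plug and lowered the hook into the slot on the first try. It met less than 3 N on the way down. Moved gently both ways along the rail, it stopped after about 1 mm each way, so the leg was inside the slot, with its tip 19 mm above the worktop (limit 27 mm).
- **Eye:** I gripped the red plug, stretched the spring about 36 mm (roughly 11.5 N), and lowered the eye over the post without resistance. When I eased off, the post took the load with the eye centre about 4.8 mm from the post axis and 39 mm above the worktop, under the head. That leaves the spring stretched about 30 mm.

**Last checks:** the final top picture shows the hook in the slot, the coil stretched and the eye round the neck below the brass head. The robot was clear of everything, and the bystanders looked unmoved in the same picture.

**Disagreements and limits:**
- The arm gave about 6 mm under the spring's pull, so I commanded it farther and checked against its measured position.
- The gripper hid the eye from both cameras while I lowered it, so that step relied on measured positions and forces.
- In the last side view the arm hid most of the spring. Only the post, with part of the eye's rim beside it, and the slot showed.

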